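# Open the lamp socket of unknown hand at the service station

## Task

Slide the lamp carriage along its bed by the walnut knob until it clicks into the station detent at the index post, not past it. There, twist the brass cap loose by its grip bar: some of these sockets loosen clockwise and some anticlockwise, so feel for the stop without forcing it and turn it the way that gives, then lift the cap straight out and finish while still holding it upright in the gripper, about 10 cm above its socket. Leave the carriage in its detent and the other things on the bench undisturbed.

Things in the scene. Friction and masses are not known exactly. Their poses are not given: they have to be found in the camera images.
- bed: Fixed slide bed: dark steel slab 110 x 480 mm with two steel rods, 34 mm high over all. Origin at the centre of its underside, on the bench; its y axis runs along the slide, z up. The end stops stand at its two ends.
- carriage (a joint): How far the lamp carriage has slid along the bed's +y, in m: starts at 0, end stop at 0.165; the station lies at 0.09 to 0.145. A spring plunger clicks into the station's detent: getting in or out takes about 7 N, and once in, it draws the carriage to the centre from up to 5 mm away. Elsewhere the carriage moves with about 1.5 N and stays where it is left.
- station (a point): Fixed point above the bed: where socket_mouth is when the carriage sits in the station detent (bed axes). A small brass index post, 22 x 12 mm, 30 mm high, stands beside the bed 67 mm to +x of this point; seen from above, the brass blade on the carriage's +x edge, level with the socket's axis, then lines up with it.
- socket_mouth (a point): On the carriage: centre of the top rim of the brass twist socket, 87 mm above the bench; axes as the bed's. The socket is an upright round cup of 64 mm outer diameter on an 80 mm square pedestal, on an aluminium plate 100 mm wide (top 47 mm above the bench) that reaches 50 mm to +y and 135 mm to -y of the socket's axis.
- carriage_knob (a point): On the carriage: top centre of its round walnut knob, 103 mm above the bench, 56 mm above the plate, 105 mm to -y of the socket's axis. The knob is fixed to the carriage, which is slid by it. It is 28 mm in diameter from 8 to 26 mm below this point, tapering to 20 mm at the top and 22 mm underneath.
- cap: Brass cap in the socket, about 250 g. Origin on its axis, under its flange, which rests on the socket's rim (at socket_mouth when seated). Flange 68 mm in diameter, 6 mm thick. A stem reaches 20 mm below the origin, with two bayonet lugs along the cap's +x and -x, locked under ledges in the socket at the start: it cannot lift before it is turned.
- cap_bar (a point): On the cap: top centre of its grip bar, 38 mm above its origin, 32 mm above the flange. The bar is 56 mm long along the cap's x, 14 mm thick. A hidden stop blocks the cap after 0.1 to 0.25 rad one way, clockwise or anticlockwise, unlike from run to run; the other way it turns with under 0.3 N m. Keep under 2 N m. Turned 0.8 to 1.9 rad that way (1.1 is well clear) it lifts straight out.
- bulb: Bystander: milk-glass bulb standing on its base, 62 mm in diameter, 99 mm high. Origin at its foot.
- lens_wrench: Bystander: steel lens wrench lying flat, 150 mm long. Origin at its middle, underneath.
- crank_knob: Bystander: loose walnut crank knob on the bench, 38 mm in diameter, 28 mm high. Origin at its foot.
- film_can: Bystander: round tin film can in olive paint, 136 mm in diameter, 22 mm high. Origin at its foot.
- film_core: Bystander: black film core, a ring of 50 mm outer diameter, 16 mm high. Origin at its foot.
- lens_barrel: Bystander: dark steel lens barrel standing on end, 48 mm in diameter, 58 mm high. Origin at its foot.
Mind the look-alikes: they are no part of the job. What is shaped like the part that bears station but black or green is not meant.

How it is judged:
On the way, in this order (a step that is already met when the one before it is completed fails the run):
1. the carriage stands in the station detent (within 5 mm) with the cap still locked in its socket (y of socket_mouth in the frame of station between -0.005 and 0.005 m and velocity of joint carriage between -0.02 and 0.02 m/s and z of cap in the frame of socket_mouth below 0.006 m and angle between the x axis of cap and the x axis of socket_mouth, either way round below 0.45 rad), for 0.2 s.
2. the cap is twisted loose (by more than 0.55 rad) while still in its socket, the carriage in the detent (y of socket_mouth in the frame of station between -0.005 and 0.005 m and angle between the x axis of cap and the x axis of socket_mouth, either way round above 0.55 rad and z of cap in the frame of socket_mouth below 0.008 m and horizontal distance between cap and socket_mouth below 0.006 m), for 0.05 s.
At the end, for the whole second after the job is handed in: The gripper holds the cap still and upright (within 0.3 rad), 50 to 180 mm above its seat and within 60 mm of the socket's axis, touching nothing else; the carriage is within 5 mm of the station detent; no bystander has moved more than 25 mm and the bulb stands (y of socket_mouth in the frame of station between -0.005 and 0.005 m and z of cap in the frame of socket_mouth between 0.05 and 0.18 m and horizontal distance between cap and socket_mouth below 0.06 m and angle between each of cap, bulb's own z axis and vertical below 0.3 rad and contact force between the fingers and cap above 1 N and contact force between cap and bed below 0.1 N and linear speed of cap below 0.03 m/s and distance of each of bulb, lens_wrench, crank_knob, film_can, film_core, lens_barrel from where it was at the start of the episode below 0.025 m); the arm keeps its last pose, push and grip.
It fails at once if the cap is forced against its stop or ledges (over 300 N between cap and socket, about 2.4 N m of twist) (contact force between cap and bed above 300 N).
It fails at once if a bystander is pushed about by more than 25 mm, or the bulb is knocked over (distance of any of bulb, lens_wrench, crank_knob, film_can, film_core, lens_barrel from where it was at the start of the episode above 0.025 m or angle between bulb's own z axis and vertical above 0.5 rad).
It also fails if it takes over 59 s, if anything falls off the work surface, if the arm or the gripper's body presses on something with over 40 N, if the wrist force passes 120 N, or if a joint passes its speed limit or range.

## Robot

A 7-joint arm with a two-finger parallel gripper is mounted at the origin on the work surface. World frame = base frame: x ahead of the robot, y to its left, z up, the work surface at z = 0. Lengths are in m, angles in rad, forces in N, time in s.
With the tool pointing down it reaches from about 0.425 to 0.8 m from the base axis. Payload 8.3 kg.
Tool frame: the origin (TCP) lies between the finger pads; the fingertips stand 25 mm ahead of it and the grasp point (between the pads) lies 6 mm ahead of it; z points along the fingers, y is the line along which they close (so a half turn about z gives the same grasp; the last joint's range is limited). The gripper opens to 85 mm and grips with 20 to 120 N. Pads are 22 mm wide; open, the fingers measure 114 mm over their backs; the gripper's body (76 mm by 85 mm) begins 54 mm behind the grasp point. The pads swing forward as they close: fully open they stand 13 mm farther back than shut.
Start: joints at [1.049, 0.383, 0.016, 1.37, -0.006, 1.388, -0.046], TCP at [0.277, -0.56, 0.256] pointing down, gripper open.
Joint ranges: [-2.95, 2.95], [-0.25, 2.06], [-1.52, 1.56], [0.18, 2.33], [-1.44, 4.58], [0.02, 2.06], [-3.01, 3.01]. Speed limits (rad/s): [2.39, 2.39, 3.01, 3.01, 3.14, 3.14, 3.14].

## Interface

Orientations are given as a 3x3 rotation matrix whose columns are the frame's x, y, z axes.
In Python, from rig import arm gives the robot as it stands. The module is installed in compiled form; this text tells all that it offers.
- The arm moves only by the tool carry_out, never from a script. Its argument "deltas" is one flat list of numbers, 7 for each row, row after row: the shift along the tool's x, y, z in mm, then the turn, a rotation vector about the tool's x, y, z in rad, then the finger opening in mm, from 0 to 85.4. A call has 1 to 12 rows; each row shifts and turns the commanded pose from where the row before left it, along the tool's axes as they then stand; what a row does not reach is not made up. A row lasts 1/8 s, in which the tool goes at most 62.5 mm and 10.7 degrees, less where a joint would pass 70% of its speed; a pose out of reach is approached as far as the arm can. A call is refused whole if a number of a shift passes 62.5 or a number of a turn 0.188, either way. A call with a gripper value outside its range is refused whole. The fingers move at their own pace and stop on an object; "force" is the grip in N (left out, the last holds). Time passes only in rows, so rows that do not move let the fingers close. It gives the time, the measured TCP pose, the force, the opening and the grip force at its end, in the units of the state.
- arm.sense(): the state, without advancing time (a new reading comes with each control period).
- arm.read_camera(name): name is "scene" or "top" or "wrist"; returns the picture (400x640x3 uint8, blue, green, red); there is no depth.
- arm.get_calibration(name): a dict with "camera_matrix" (3x3 intrinsics, pixels), "R" (3x3) and "t" (3): a world point X has camera coordinates R X + t; the wrist camera has in their place "tool_from_camera" (4x4, takes a point from camera to tool coordinates, whose origin is the TCP and whose axes are the flange's). Camera axes: x right, y down, z forward; pixel columns grow to the right and rows downward; lengths in m; the calibration is good to about 2 mm. A picture is of the moment at which its call begins: read the wrist's pose just before it. get_calibration takes no time and is no camera call.
- arm.close_job(): hands the job in; it is judged then, once.
The state is a dict: "time": time; "joints": joint angles; "dq": joint speeds; "tau": joint torques, N m; "eef_pos": TCP position; "tcp_rot": TCP orientation; "contact_force": force on the tool from outside, world axes, zero at the start; "torque": the same for the moment, N m; "finger_gap": finger opening in m; "finger_force": force on a finger pad.
Only numpy, scipy, OpenCV 4.12 (cv2) and the standard library are available. Lean on these libraries where they do the work, as an engineer would, in place of code of your own. Each camera call takes 0.05 s, during which the arm holds its last target. There are 200 camera calls.

## Working session

There is one attempt and no reset: what is moved stays moved. The work goes in short steps, Python scripts to look and compute and a tool call to move; the robot and the scene stay as the last step left them, time stands still between calls to the robot, and variables do not carry over. Pictures are saved under pics/ and viewed, at most 10 in all, crops included, and the job is handed in when it is done.

Besides the shell and the picture viewer there is one more tool, called as name(argument=value, ...), one argument or row to a line, values as JSON. carry_out: Moves the arm, as the interface text tells. Its arguments: {"type":"object","properties":{"deltas":{"type":"array","items":{"type":"number"}},"force":{"type":"number"}},"required":["deltas"]}

```bash
mkdir -p pics; python3 - <<'E'
from rig import arm
import cv2
for n in("top","scene"):
    cv2.imwrite(f"pics/{n}0.png",arm.read_camera(n))
    c=arm.get_calibration(n);print(n,c["camera_matrix"],c["R"],c["t"])
print(arm.get_calibration("wrist"))
s=arm.sense();print(s)
E
```

```text
top [[436.25598608   0.         327.32810847]
 [  0.         436.25598608 197.26610438]
 [  0.           0.           1.        ]] [[-0.14952815 -0.98875455  0.00240352]
 [-0.96637185  0.14562805 -0.21193846]
 [ 0.20920509 -0.03401346 -0.97728006]] [0.16898828 0.54502079 0.97280802]
scene [[430.74636583   0.         318.33771603]
 [  0.         430.74636583 199.25276384]
 [  0.           0.           1.        ]] [[ 0.28866657  0.95730235 -0.01561459]
 [ 0.53123948 -0.1737163  -0.82922088]
 [-0.79652761  0.23107327 -0.55870289]] [-0.25206372 -0.18914297  1.43839605]
{'camera_matrix': array([[303.52635381,   0.        , 316.60730008],
       [  0.        , 303.52635381, 202.3198749 ],
       [  0.        ,   0.        ,   1.        ]]), 'tool_from_camera': array([[-1.34360734e-04, -9.64103766e-01, -2.65525724e-01,
         6.78273639e-02],
       [ 9.99999927e-01, -2.24350109e-04,  3.08580503e-04,
        -3.03826627e-04],
       [-3.57074351e-04, -2.65525664e-01,  9.64103726e-01,
        -1.15635535e-01],
       [ 0.00000000e+00,  0.00000000e+00,  0.00000000e+00,
         1.00000000e+00]])}
{'time': 0.1, 'joints': array([ 1.04909718,  0.38416001,  0.01636164,  1.37101601, -0.00632157,
        1.38818082, -0.04650235]), 'dq': array([-0.00100995, -0.00235249,  0.00183752, -0.00247793,  0.00040461,
        0.00070357,  0.00103168]), 'tau': array([ 3.39941857e-03, -6.29133010e+01,  8.47630687e-01, -3.72757030e+01,
        1.67454203e-02,  1.04852405e-02,  7.24098959e-05]), 'eef_pos': array([ 0.27667059, -0.55999148,  0.25538997]), 'tcp_rot': array([[ 8.96554077e-01,  4.42933644e-01, -7.57529914e-04],
       [ 4.42934291e-01, -8.96552755e-01,  1.53992155e-03],
       [ 2.91753085e-06, -1.71615892e-03, -9.99998527e-01]]), 'contact_force': array([ 0.22359625, -0.48468021, -0.3818469 ]), 'torque': array([ 0.02123562, -0.00396669,  0.03443254]), 'finger_force': 0.0, 'finger_gap': 0.08532206536920242}
```

View pics/top0.png

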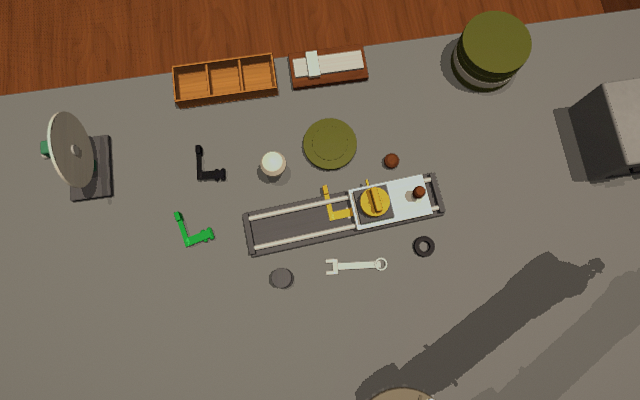

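View pics/scene0.png

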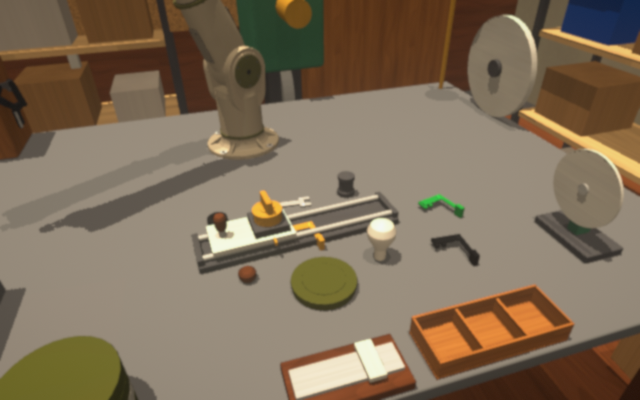

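The top view shows the carriage at the right end of the bed: knob near (419,192), cap near (375,202), blade near (366,183) and a yellow bracket with the post near (326,189). The slide runs to the left in the image, roughly world +y. I'll zoom in on it and measure.

```bash
cat > h.py <<'E'
from rig import arm
import numpy as np, cv2
def ray(n,uv,z):
    """world point at height z seen at pixel uv"""
    c=arm.get_calibration(n)
    if n=="wrist":
        s=arm.sense();T=c["tool_from_camera"];Rw=s["tcp_rot"]@T[:3,:3];o=s["tcp_rot"]@T[:3,3]+s["eef_pos"]
    else: Rw=c["R"].T;o=-Rw@c["t"]
    d=Rw@np.linalg.inv(c["camera_matrix"])@[uv[0],uv[1],1]
    return o+d*(z-o[2])/d[2]
E
python3 - <<'E'
from h import *
im=cv2.imread("pics/top0.png")
cv2.imwrite("pics/top0c.png",cv2.resize(im[150:270,235:455],None,fx=3.6,fy=3.6,interpolation=cv2.INTER_CUBIC))
hsv=cv2.cvtColor(im,cv2.COLOR_BGR2HSV)
m=cv2.inRange(hsv,(18,150,80),(32,255,255))
n,l,st,c=cv2.connectedComponentsWithStats(m)
for i in range(1,n):
    if st[i][4]>5: print("yel",st[i],c[i])
m=cv2.inRange(hsv,(0,100,30),(12,255,140));m[:150]=0
n,l,st,c=cv2.connectedComponentsWithStats(m)
for i in range(1,n):
    if st[i][4]>20: print("wal",st[i],c[i])
E
```

```text
yel [ 463   11   68   62 3232] [496.46039604  41.18780941]
yel [304 119  52  31 903] [328.41417497 133.3875969 ]
yel [304 147  12  11  34] [308.91176471 152.85294118]
yel [329 147   4  12  16] [330.    152.875]
yel [346 150   4   5   9] [347.22222222 151.77777778]
yel [321 153   8   5  14] [324.92857143 154.85714286]
yel [316 155   4   3   6] [317.66666667 156.        ]
yel [321 157   5   3   6] [322.83333333 158.        ]
yel [365 180   4   5  12] [366.5 182. ]
yel [322 185   8  14  65] [325.38461538 191.8       ]
yel [360 187  30  30 656] [374.33841463 201.35518293]
yel [326 204  27  17 230] [338.25652174 212.72608696]
wal [384 153  15  16 173] [391.11560694 160.41040462]
wal [413 186  12  12 109] [418.55045872 191.66055046]
```

View pics/top0c.png

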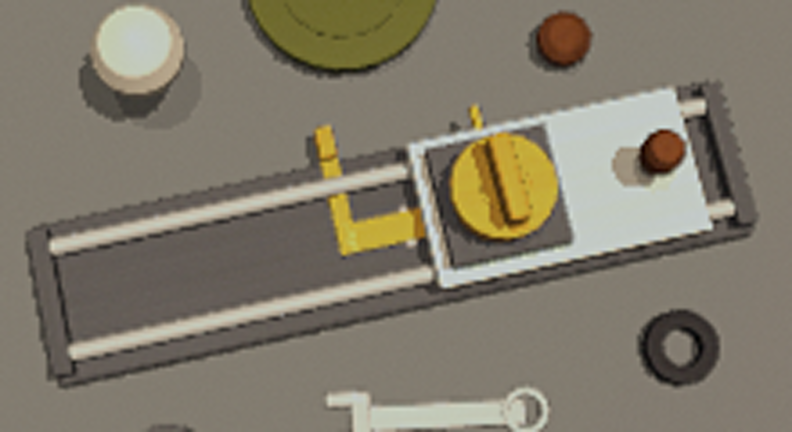

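```bash
python3 - <<'E'
from h import *
f=lambda u,v:(235+u/3.6,150+v/3.6)
k=ray("top",f(664,149),.103); k2=ray("top",(418.5,191.7),.085)
print("knob",k,k2)
c=ray("top",f(505,184),.093);print("capflange",c)
print("bar ends",ray("top",f(489,140),.125),ray("top",f(515,217),.125))
print("post",ray("top",f(324,131),.03)); print("blade",ray("top",f(476,112),.047))
# bed top corners, z .034
P=[ray("top",f(*p),.034) for p in((45,228),(715,85),(752,222),(62,378))]
for p in P: print(p)
a=P[0]-P[1]; b=P[3]-P[2]
print(np.linalg.norm(a),np.degrees(np.arctan2(a[1],a[0])),np.linalg.norm(b),np.degrees(np.arctan2(b[1],b[0])))
d=c-k2;print(np.linalg.norm(d[:2]),np.degrees(np.arctan2(d[1],d[0])))
E
```

```text
knob [ 0.53692147 -0.12115549  0.103     ] [ 0.5400463  -0.12337955  0.085     ]
capflange [ 0.53155464 -0.01972222  0.093     ]
bar ends [ 0.55425974 -0.01013049  0.125     ] [ 0.50439351 -0.01758211  0.125     ]
post [0.59790858 0.08631371 0.03      ]
blade [ 0.59159928 -0.0156619   0.047     ]
[0.55885877 0.28023464 0.034     ]
[ 0.58915965 -0.18150479  0.034     ]
[ 0.49252636 -0.1869495   0.034     ]
[0.45827855 0.2803193  0.034     ]
0.46273258758628094 93.75455691282941 0.46852219406362566 94.19191775020394
0.10400457367865569 94.68324228776613
```

```bash
cat >> h.py <<'E'
from scipy.spatial.transform import Rotation as Ro
def plan(p,yaw,n,gap,long=0):
    """rows to bring the tool to p pointing down, tool y at world angle yaw (rad)"""
    s=arm.sense();R=s["tcp_rot"];y=np.array([np.cos(yaw),np.sin(yaw),0]);z=np.array([0,0,-1.])
    T=np.c_[np.cross(y,z),y,z]
    w=Ro.from_matrix(R.T@T).as_rotvec()
    if long: w*=1-2*np.pi/np.linalg.norm(w)
    st=Ro.from_rotvec(w/n).as_matrix();d=(np.array(p)-s["eef_pos"])/n*1000
    out=[]
    for i in range(n):
        out.append([*np.round(R.T@d,1),*np.round(w/n,4),gap]);R=R@st
    for i in range(0,n,12): print(",".join(",".join(f"{v:g}" for v in r) for r in out[i:i+12]),"\n")
def st():
    s=arm.sense();print(round(s["time"],2),s["eef_pos"].round(4),"yaw",round(float(np.degrees(np.arctan2(s["tcp_rot"][1,1],s["tcp_rot"][0,1]))),1),"F",s["contact_force"].round(1),"M",s["torque"].round(2),"gap",round(s["finger_gap"],4),round(s["finger_force"],1),"q",s["joints"].round(2))
E
python3 -c "
from h import *
plan((.530,-.122,.22),np.radians(94.1),18,85)"
```

```text
23.4,-15.6,2,-0,-0.0001,-0.153,85,25.5,-11.8,2,-0,-0.0001,-0.153,85,27,-7.8,2,-0,-0.0001,-0.153,85,27.9,-3.6,2,-0,-0.0001,-0.153,85,28.1,0.7,2,-0,-0.0001,-0.153,85,27.7,5,2,-0,-0.0001,-0.153,85,26.6,9.1,2,-0,-0.0001,-0.153,85,24.9,13.1,2,-0,-0.0001,-0.153,85,22.6,16.7,2,-0,-0.0001,-0.153,85,19.8,20,2,-0,-0.0001,-0.153,85,16.5,22.7,2,-0,-0.0001,-0.153,85,12.9,25,2,-0,-0.0001,-0.153,85 

8.9,26.7,2,-0,-0.0001,-0.153,85,4.7,27.7,2,-0,-0.0001,-0.153,85,0.5,28.1,2,-0,-0.0001,-0.153,85,-3.8,27.8,2,-0,-0.0001,-0.153,85,-8,26.9,2,-0,-0.0001,-0.153,85,-12,25.4,2,-0,-0.0001,-0.153,85
```

carry_out(
  deltas=[23,-16,2,0,0,-0.153,85,25,-12,2,0,0,-0.153,85,27,-8,2,0,0,-0.153,85,28,-4,2,0,0,-0.153,85,28,1,2,0,0,-0.153,85,28,5,2,0,0,-0.153,85,27,9,2,0,0,-0.153,85,25,13,2,0,0,-0.153,85,23,17,2,0,0,-0.153,85,20,20,2,0,0,-0.153,85,16,23,2,0,0,-0.153,85,13,25,2,0,0,-0.153,85],
  force=40,
)

```text
time: 1.6
eef_pos: [0.4453, -0.2659, 0.2319]
tcp_rot: [[-0.666, 0.746, -0.001], [0.746, 0.666, 0.0], [0.001, -0.0, -1.0]]
contact_force: [-0.0, 0.4, 1.0]
finger_gap: 0.0851
finger_force: 0.0
```

carry_out(
  deltas=[9,27,2,0,0,-0.153,85,5,28,2,0,0,-0.153,85,0,28,2,0,0,-0.153,85,-4,28,2,0,0,-0.153,85,-8,27,2,0,0,-0.153,85,-12,25,2,0,0,-0.153,85,0,0,0,0,0,0,85,0,0,0,0,0,0,85],
)

```text
time: 2.6
eef_pos: [0.5299, -0.1215, 0.22]
tcp_rot: [[-0.998, -0.069, -0.001], [-0.069, 0.998, -0.0], [0.001, -0.0, -1.0]]
contact_force: [-1.0, -0.0, -0.5]
finger_gap: 0.0849
finger_force: 0.0
```

```bash
python3 - <<'E'
from h import *
st()
im=arm.read_camera("wrist");cv2.imwrite("pics/w1.png",im)
hsv=cv2.cvtColor(im,cv2.COLOR_BGR2HSV)
m=cv2.inRange(hsv,(0,100,30),(12,255,160))
n,l,s,c=cv2.connectedComponentsWithStats(m)
for i in range(1,n):
    if s[i][4]>80: print("wal",s[i],c[i],ray("wrist",c[i],.09))
E
```

```text
2.6 [ 0.5299 -0.1215  0.22  ] yaw 93.9 F [-1.  -0.  -0.5] M [0.03 0.02 0.02] gap 0.0849 0.0 q [ 0.67  0.29 -0.62  1.63  0.17  1.28  1.67]
wal [299 195  30  34 782] [313.94757033 211.94757033] [ 0.53930852 -0.12313312  0.09      ]
wal [323 264  31  32 779] [338.26444159 279.83183569] [ 0.60199458 -0.09695773  0.09      ]
```

View pics/w1.png

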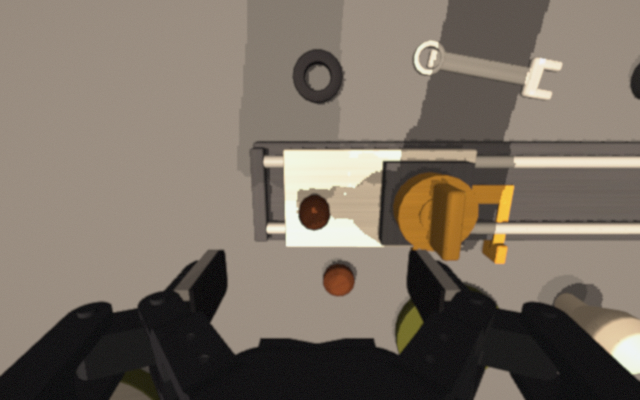

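The wrist view shows the knob at (314,212), with the bed rods horizontal, so the yaw is right. The knob is at about (0.539, -0.123). I'll descend and grip it.

carry_out(
  deltas=[-3,-0.5,32,0,0,0,85,-3,-0.5,32,0,0,0,85,-3,-0.5,32,0,0,0,85,0,0,20,0,0,0,85,0,0,12,0,0,0,85,0,0,0,0,0,0,20,0,0,0,0,0,0,20,0,0,0,0,0,0,20,0,0,0,0,0,0,20],
  force=40,
)

```text
time: 3.78
eef_pos: [0.54, -0.1219, 0.0935]
tcp_rot: [[-0.997, -0.071, 0.002], [-0.071, 0.997, -0.001], [-0.002, -0.001, -1.0]]
contact_force: [-1.3, -0.3, 5.4]
finger_gap: 0.0263
finger_force: 39.2
```

```bash
python3 -c "
from h import *
st()"
```

```text
3.77 [ 0.54   -0.1219  0.0935] yaw 94.1 F [-1.3 -0.3  5.4] M [-0.12  0.37  0.02] gap 0.0263 39.2 q [ 0.63  0.43 -0.58  1.75  0.27  1.04  1.59]
```

carry_out(
  deltas=[0,12,0,0,0,0,20,0,12,0,0,0,0,20,0,12,0,0,0,0,20,0,12,0,0,0,0,20,0,12,0,0,0,0,20,0,12,0,0,0,0,20,0,12,0,0,0,0,20,0,4,0,0,0,0,20,0,0,0,0,0,0,20],
)

```text
time: 4.9
eef_pos: [0.534, -0.0343, 0.0935]
tcp_rot: [[-0.997, -0.071, 0.002], [-0.071, 0.997, -0.001], [-0.002, -0.001, -1.0]]
contact_force: [-1.4, -1.4, 6.6]
finger_gap: 0.0265
finger_force: 39.9
```

```bash
python3 - <<'E'
from h import *
st()
im=arm.read_camera("top")
cv2.imwrite("pics/top1c.png",cv2.resize(im[150:250,275:435],None,fx=5,fy=5,interpolation=cv2.INTER_CUBIC))
E
```

```text
4.9 [ 0.534  -0.0343  0.0935] yaw 94.1 F [-1.4 -1.4  6.6] M [-0.43  0.12 -0.02] gap 0.0265 39.9 q [ 0.51  0.4  -0.62  1.8   0.27  1.02  1.43]
```

View pics/top1c.png

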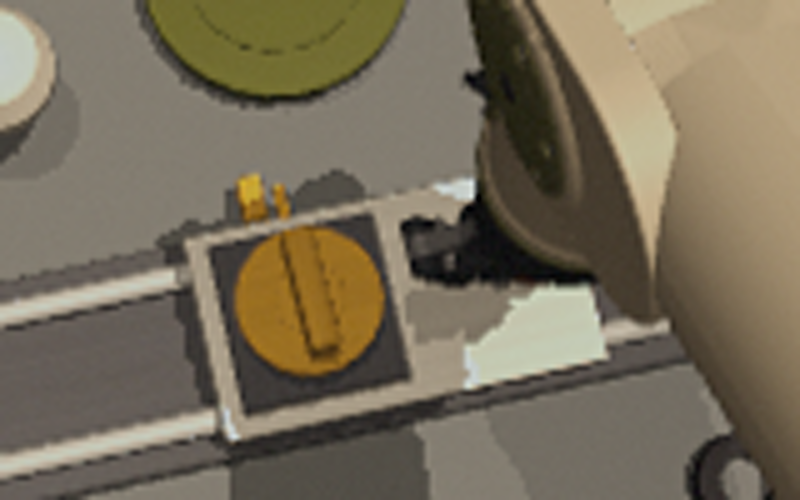

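The blade tip is at (281,197) in the crop and the post top at (250,187), so there is about 12 mm still to go.

```bash
python3 - <<'E'
from h import *
y=np.array([-.0715,.9974,0])
f=lambda u,v:(275+u/5,150+v/5)
print(y@ray("top",f(250,186),.03)-y@ray("top",f(281,194),.047), y@ray("top",f(250,186),.03)-y@ray("top",f(311,299),.093),y@ray("top",f(250,186),.03)-y@ray("top",f(281,194),.04))
E
```

```text
0.012802117886873115 0.0123130432779643 0.01324594054054179
```

carry_out(
  deltas=[0,2,0,0,0,0,20,0,2,0,0,0,0,20,0,1,0,0,0,0,20,0,0,0,0,0,0,20],
)

```text
time: 5.45
eef_pos: [0.5338, -0.0319, 0.0935]
tcp_rot: [[-0.998, -0.068, 0.002], [-0.068, 0.998, -0.003], [-0.002, -0.004, -1.0]]
contact_force: [0.1, -7.8, 5.4]
finger_gap: 0.0266
finger_force: 39.9
```

carry_out(
  deltas=[0,1,0,0,0,0,20,0,1,0,0,0,0,20,0,0,0,0,0,0,20],
)

```text
time: 5.82
eef_pos: [0.5336, -0.0286, 0.0935]
tcp_rot: [[-0.998, -0.069, 0.002], [-0.069, 0.998, -0.002], [-0.002, -0.002, -1.0]]
contact_force: [-0.3, -4.3, 6.7]
finger_gap: 0.0262
finger_force: 39.9
```

carry_out(
  deltas=[0,1,0,0,0,0,20,0,1,0,0,0,0,20,0,0,0,0,0,0,20],
)

```text
time: 6.2
eef_pos: [0.5334, -0.0254, 0.0935]
tcp_rot: [[-0.998, -0.071, 0.002], [-0.071, 0.998, -0.001], [-0.002, -0.001, -1.0]]
contact_force: [-0.6, -2.1, 6.1]
finger_gap: 0.0264
finger_force: 39.9
```

carry_out(
  deltas=[0,1,0,0,0,0,20,0,0.5,0,0,0,0,20,0,0,0,0,0,0,20],
)

```text
time: 6.58
eef_pos: [0.5333, -0.0233, 0.0935]
tcp_rot: [[-0.997, -0.071, 0.002], [-0.071, 0.997, -0.0], [-0.002, -0.0, -1.0]]
contact_force: [-0.4, -0.1, 5.9]
finger_gap: 0.0261
finger_force: 39.9
```

carry_out(
  deltas=[0,1,0,0,0,0,20,0,0.5,0,0,0,0,20,0,0,0,0,0,0,20],
)

```text
time: 6.95
eef_pos: [0.5332, -0.022, 0.0935]
tcp_rot: [[-0.997, -0.071, 0.002], [-0.071, 0.997, -0.0], [-0.002, -0.001, -1.0]]
contact_force: [0.9, -0.8, 6.5]
finger_gap: 0.0263
finger_force: 39.9
```

The force has dropped to friction level, so the carriage is in the detent. I'll release, lift, move above the cap and check.

carry_out(
  deltas=[0,0,0,0,0,0,85,0,0,0,0,0,0,85,0,0,0,0,0,0,85,0,0,-32,0,0,0,85,0,0,-36,0,0,0,85,0,0,-36,0,0,0,85,0,0,-36,0,0,0,85,0,35,0,0,0,0,85,0,35,0,0,0,0,85,0,35,0,0,0,0,85,0,0,0,0,0,0,85,0,0,0,0,0,0,85],
)

```text
time: 8.45
eef_pos: [0.5248, 0.0823, 0.2321]
tcp_rot: [[-0.997, -0.071, -0.0], [-0.071, 0.997, -0.0], [0.0, -0.0, -1.0]]
contact_force: [-0.2, -0.5, 0.6]
finger_gap: 0.0852
finger_force: 0.0
```

```bash
python3 - <<'E'
from h import *
st()
im=arm.read_camera("wrist");cv2.imwrite("pics/w2.png",im)
t=arm.read_camera("top");cv2.imwrite("pics/top2.png",cv2.resize(t[150:250,275:435],None,fx=5,fy=5,interpolation=cv2.INTER_CUBIC))
E
```

```text
8.45 [0.5248 0.0823 0.2321] yaw 94.1 F [-0.2 -0.5  0.6] M [-0.   -0.03  0.  ] gap 0.0852 0.0 q [ 0.39  0.27 -0.72  1.64  0.18  1.3   1.28]
```

View pics/w2.png

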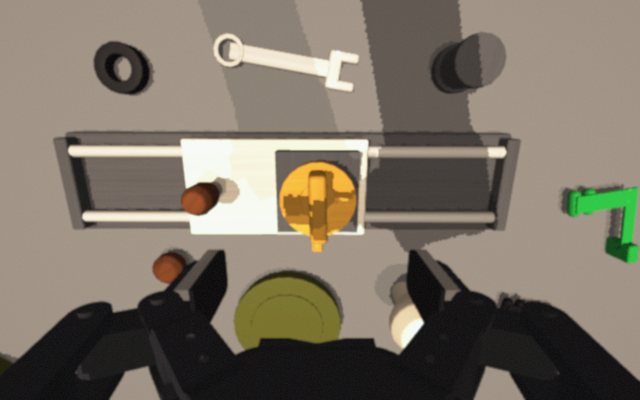

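The wrist view shows the blade and post lined up near (317,245) and the carriage in the detent. The bar runs vertically at column 317, between rows 170 and 238.

```bash
python3 - <<'E'
from h import *
im=cv2.imread("pics/w2.png");hsv=cv2.cvtColor(im,cv2.COLOR_BGR2HSV)
m=cv2.inRange(hsv,(12,120,60),(32,255,255));m[:150]=0;m[238:]=0;m[:,:270]=0;m[:,365:]=0
ys,xs=np.nonzero(m);print(xs.min(),xs.max(),ys.min(),ys.max())
c=((xs.min()+xs.max())/2,(ys.min()+237)/2)
print("flange",ray("wrist",((xs.min()+xs.max())/2,200),.093),"bar",ray("wrist",(317.5,172),.125),ray("wrist",(317.5,236),.125))
s=arm.sense();print((s["tcp_rot"].T@(ray("wrist",(318,204),.125)-s["eef_pos"])*1000).round(1))
print("bulb",ray("wrist",(410,328),.07))
E
```

```text
279 356 161 237
flange [0.52628204 0.08277615 0.093     ] bar [0.49620086 0.08057827 0.125     ] [0.54690247 0.08413015 0.125     ]
[  4.    1.5 107.1]
bulb [0.66769214 0.19234183 0.07      ]
```

carry_out(
  deltas=[0,0.5,32,0,0,0,85,0,0,32,0,0,0,85,0,0,24,0,0,0,85,0,0,14,0,0,0,85,0,0,8,0,0,0,85,0,0,0,0,0,0,5,0,0,0,0,0,0,5,0,0,0,0,0,0,5,0,0,0,0,0,0,5,0,0,0,0,0,0,5],
  force=40,
)

```text
time: 9.8
eef_pos: [0.5251, 0.0834, 0.1229]
tcp_rot: [[-0.997, -0.071, 0.001], [-0.071, 0.997, -0.0], [-0.001, -0.0, -1.0]]
contact_force: [0.1, -0.1, 4.7]
finger_gap: 0.0133
finger_force: 39.7
```

```bash
python3 -c "
from h import *
st()"
```

```text
9.8 [0.5251 0.0834 0.1229] yaw 94.1 F [ 0.1 -0.1  4.7] M [-0.06  0.18 -0.01] gap 0.0133 39.7 q [ 0.35  0.37 -0.69  1.78  0.27  1.08  1.21]
```

carry_out(
  deltas=[0,0,0,0,0,0.04,5,0,0,0,0,0,0.04,5,0,0,0,0,0,0,5],
  force=60,
)

```text
time: 10.18
eef_pos: [0.5253, 0.0836, 0.123]
tcp_rot: [[-1.0, 0.01, 0.001], [0.01, 1.0, 0.0], [-0.001, 0.0, -1.0]]
contact_force: [0.3, 0.5, 5.1]
finger_gap: 0.0127
finger_force: 60.4
```

```bash
python3 -c "
from h import *
st()"
```

```text
10.18 [0.5253 0.0836 0.123 ] yaw 89.4 F [0.3 0.5 5.1] M [-0.03  0.07 -0.07] gap 0.0127 60.4 q [ 0.34  0.37 -0.68  1.78  0.26  1.08  1.13]
```

carry_out(
  deltas=[0,0,0,0,0,0.03,5,0,0,0,0,0,0.02,5,0,0,0,0,0,0,5],
)

```text
time: 10.55
eef_pos: [0.5253, 0.0836, 0.123]
tcp_rot: [[-0.998, 0.059, 0.001], [0.059, 0.998, 0.0], [-0.001, 0.0, -1.0]]
contact_force: [0.3, -0.6, 5.6]
finger_gap: 0.0129
finger_force: 60.4
```

```bash
python3 -c "
from h import *
st()"
```

```text
10.55 [0.5253 0.0836 0.123 ] yaw 86.6 F [ 0.3 -0.6  5.6] M [-0.01  0.01 -0.01] gap 0.0129 60.4 q [ 0.33  0.37 -0.67  1.78  0.26  1.08  1.09]
```

carry_out(
  deltas=[0,0,0,0,0,0.03,5,0,0,0,0,0,0,5],
)

```text
time: 10.8
eef_pos: [0.5253, 0.0837, 0.123]
tcp_rot: [[-0.996, 0.089, 0.001], [0.089, 0.996, 0.0], [-0.001, 0.0, -1.0]]
contact_force: [-0.1, -0.3, 5.2]
finger_gap: 0.0134
finger_force: 60.3
```

```bash
python3 -c "
from h import *
st()"
```

```text
10.8 [0.5253 0.0837 0.123 ] yaw 84.9 F [-0.1 -0.3  5.2] M [ 0.03  0.01 -0.05] gap 0.0134 60.3 q [ 0.33  0.37 -0.66  1.78  0.25  1.08  1.06]
```

carry_out(
  deltas=[0,0,0,0,0,0.03,5,0,0,0,0,0,0,5],
)

```text
time: 11.05
eef_pos: [0.5253, 0.0837, 0.123]
tcp_rot: [[-0.993, 0.119, 0.002], [0.119, 0.993, 0.0], [-0.001, 0.001, -1.0]]
contact_force: [0.9, 1.2, 5.5]
finger_gap: 0.0127
finger_force: 60.3
```

```bash
python3 -c "
from h import *
st()"
```

```text
11.05 [0.5253 0.0837 0.123 ] yaw 83.1 F [0.9 1.2 5.5] M [ 0.03  0.05 -0.06] gap 0.0127 60.3 q [ 0.32  0.37 -0.66  1.78  0.25  1.08  1.03]
```

carry_out(
  deltas=[0,0,0,0,0,0.03,5,0,0,0,0,0,0.03,5,0,0,0,0,0,0,5],
)

```text
time: 11.42
eef_pos: [0.5253, 0.0837, 0.123]
tcp_rot: [[-0.984, 0.179, 0.001], [0.179, 0.984, 0.0], [-0.001, 0.001, -1.0]]
contact_force: [-0.5, -0.2, 4.5]
finger_gap: 0.0128
finger_force: 60.3
```

```bash
python3 -c "
from h import *
st()"
```

```text
11.43 [0.5253 0.0837 0.123 ] yaw 79.7 F [-0.5 -0.2  4.5] M [ 0.1   0.01 -0.04] gap 0.0128 60.3 q [ 0.32  0.36 -0.65  1.78  0.25  1.08  0.98]
```

carry_out(
  deltas=[0,0,0,0,0,0.03,5,0,0,0,0,0,0.03,5,0,0,0,0,0,0,5],
)

```text
time: 11.8
eef_pos: [0.5253, 0.0837, 0.123]
tcp_rot: [[-0.971, 0.237, 0.001], [0.237, 0.971, 0.0], [-0.001, 0.001, -1.0]]
contact_force: [-0.6, 0.8, 5.2]
finger_gap: 0.0133
finger_force: 60.3
```

```bash
python3 -c "
from h import *
st()"
```

```text
11.8 [0.5253 0.0837 0.123 ] yaw 76.3 F [-0.6  0.8  5.2] M [-0.03  0.08 -0.03] gap 0.0133 60.3 q [ 0.31  0.36 -0.63  1.78  0.24  1.08  0.92]
```

Turned 0.31 rad with negligible torque, which is past where the stop could be, so this is the free direction. I'll continue to about 1.15 rad.

carry_out(
  deltas=[0,0,0,0,0,0.08,5,0,0,0,0,0,0.08,5,0,0,0,0,0,0.08,5,0,0,0,0,0,0.08,5,0,0,0,0,0,0,5],
)

```text
time: 12.42
eef_pos: [0.5253, 0.0837, 0.123]
tcp_rot: [[-0.847, 0.531, 0.001], [0.531, 0.847, 0.0], [-0.001, 0.001, -1.0]]
contact_force: [0.6, 0.1, 5.5]
finger_gap: 0.0125
finger_force: 60.3
```

carry_out(
  deltas=[0,0,0,0,0,0.08,5,0,0,0,0,0,0.08,5,0,0,0,0,0,0.08,5,0,0,0,0,0,0.08,5,0,0,0,0,0,0.08,5,0,0,0,0,0,0.08,5,0,0,0,0,0,0.04,5,0,0,0,0,0,0,5,0,0,0,0,0,0,5],
)

```text
time: 13.55
eef_pos: [0.5253, 0.0837, 0.1229]
tcp_rot: [[-0.472, 0.881, 0.001], [0.881, 0.472, 0.0], [-0.0, 0.001, -1.0]]
contact_force: [0.3, -0.3, 5.6]
finger_gap: 0.013
finger_force: 60.4
```

```bash
python3 - <<'E'
from h import *
st()
im=arm.read_camera("top")
cv2.imwrite("pics/top3c.png",cv2.resize(im[150:250,275:435],None,fx=5,fy=5,interpolation=cv2.INTER_CUBIC))
E
```

```text
13.55 [0.5253 0.0837 0.1229] yaw 28.2 F [ 0.3 -0.3  5.6] M [ 0.04  0.09 -0.15] gap 0.013 60.4 q [ 0.19  0.33 -0.49  1.78  0.18  1.07  0.13]
```

View pics/top3c.png

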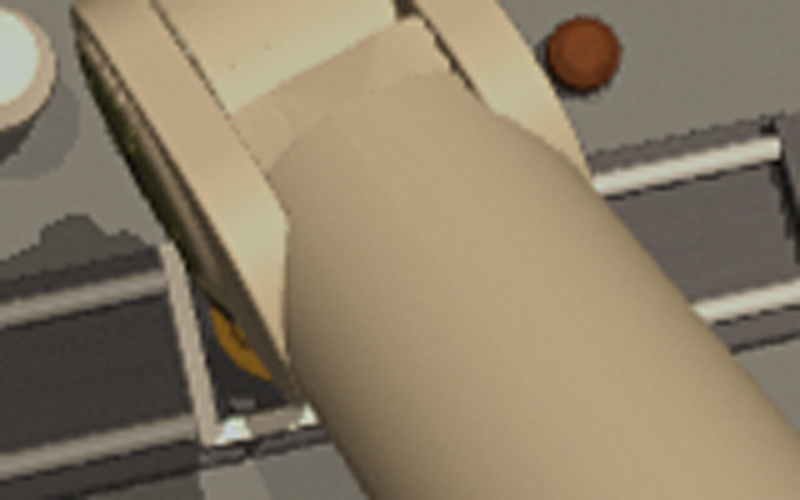

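The arm hides the cap in this view, but the carriage edge is unmoved. I'll lift gently and watch the force.

carry_out(
  deltas=[0,0,-2,0,0,0,5,0,0,-2,0,0,0,5,0,0,-2,0,0,0,5,0,0,0,0,0,0,5],
)

```text
time: 14.1
eef_pos: [0.5244, 0.0831, 0.1282]
tcp_rot: [[-0.472, 0.881, -0.001], [0.881, 0.472, -0.0], [0.0, -0.001, -1.0]]
contact_force: [-0.4, 0.1, -2.8]
finger_gap: 0.013
finger_force: 59.2
```

The force of about -2.8 N is the cap's weight, so it is free. I'll keep lifting.

carry_out(
  deltas=[0,0,-8,0,0,0,5,0,0,-8,0,0,0,5,0,0,-12,0,0,0,5,0,0,-12,0,0,0,5,0,0,-14,0,0,0,5,0,0,-14,0,0,0,5,0,0,-14,0,0,0,5,0,0,-8,0,0,0,5,0,0,-4,0,0,0,5,0,0,0,0,0,0,5,0,0,0,0,0,0,5,0,0,0,0,0,0,5],
)

```text
time: 15.6
eef_pos: [0.5245, 0.0833, 0.2219]
tcp_rot: [[-0.472, 0.881, -0.001], [0.881, 0.472, 0.0], [0.0, -0.001, -1.0]]
contact_force: [0.3, -0.6, -3.0]
finger_gap: 0.0132
finger_force: 59.2
```

```bash
python3 - <<'E'
from h import *
st()
cv2.imwrite("pics/w4.png",arm.read_camera("wrist"))
E
```

```text
15.6 [0.5245 0.0833 0.2219] yaw 28.2 F [ 0.3 -0.6 -3. ] M [ 0.   -0.02  0.  ] gap 0.0132 59.2 q [ 0.21  0.24 -0.5   1.66  0.12  1.27  0.18]
```

View pics/w4.png

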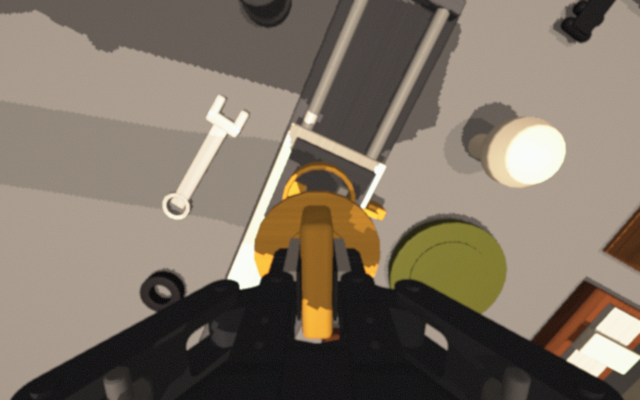

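The cap is held upright above the open socket, which shows near (318,182). The blade is at the post near (376,211), and the bystanders are undisturbed.

```bash
python3 -c "
from rig import arm
print(arm.close_job())"
```

```text
the job is handed in; nothing more can be done
None
```

The job is handed in: the carriage is in its station detent, and the cap came loose at about 1.15 rad with no stop felt. The gripper now holds the cap upright about 10 cm above its socket, with nothing else on the bench visibly disturbed; the verdict was not shown.

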